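# Fit the microphone boom tube to its stand

### The arm

A 6-joint arm with a two-finger parallel gripper is mounted at the origin on the work surface. World frame = base frame: x ahead of the robot, y to its left, z up, the work surface at z = 0. Lengths are in m, angles in rad, forces in N, time in s.
With the tool pointing down it reaches from about 0.3 to 1 m from the base axis. Payload 5.1 kg.
Tool frame: the origin (TCP) lies at the centre of the arm's flange, where the gripper is bolted on; the fingertips stand 190 mm ahead of it and the grasp point (between the pads) lies 171 mm ahead of it (bot.grip_depth is the z of the grasp point in the tool frame, in m); z points along the fingers, y is the line along which they close (so a half turn about z gives the same grasp; the last joint's range is limited). The gripper opens to 95 mm and grips with 3 to 60 N. Pads are 20 mm wide; open, the fingers measure 119 mm over their backs; the gripper's body (75 mm by 180 mm) begins 59 mm behind the grasp point.
Start: joints at [1.165, 0.124, 1.65, -0, 1.367, -0.083], TCP at [0.206, 0.616, 0.405] pointing down, gripper open.
Joint ranges: [-2.61, 2.61], [-1.02, 2.33], [0.03, 2.71], [-1.35, 4.49], [0.32, 2.68], [-2.91, 2.91]. Speed limits (rad/s): [2.57, 2.57, 3.14, 3.14, 3.14, 3.14].

### API

Orientations are given as a 3x3 rotation matrix whose columns are the frame's x, y, z axes.
In Python, from station import telemetry, cams, workorder, bot gives the robot as it stands.
- The arm moves only by the tool play_rows, never from a script. Its argument "series" is a list of rows, each an object with "claw": the closure, from 0 (fully open) to 1 (shut); "slide": the shift along the world's x, y, z in units of 0.25 m (1.0 is 0.25 m), a list of three; "twist": the turn about the world's z in units of pi rad (1.0 is pi rad). A call has 1 to 20 rows; each row is the pose to reach, as a shift and turn from the pose commanded when the call began, turning the shorter way round; what a row does not reach only later rows make up. A row lasts 1/12 s, in which the tool goes at most 41.7 mm and 7.16 degrees, less where a joint would pass 70% of its speed; a pose out of reach is approached as far as the arm can. A call with a number of a shift or a turn outside -1 to 1 is refused whole. A call with a gripper value outside its range is refused whole. The fingers move at their own pace and stop on an object; "squeeze" is the grip in N (left out, the last holds). Time passes only in rows, so rows that repeat a pose let the fingers close. It gives the time, the measured TCP pose, the force, the opening and the grip force at its end, in the units of the state.
- telemetry.state(): the state, without advancing time (a new reading comes with each control period).
- cams.snapshot(name): name is "side" or "top"; returns the picture (400x640x3 uint8, blue, green, red); there is no depth.
- cams.camera_model(name): a dict with "mtx" (3x3 intrinsics, pixels), "D" ([k1, k2, p1, p2, k3] as OpenCV has them; the pictures are not rectified), "R" (3x3) and "t" (3): a world point X has camera coordinates R X + t. Camera axes: x right, y down, z forward; pixel columns grow to the right and rows downward; lengths in m; the calibration is good to about 2 mm. A picture is of the moment at which its call begins. camera_model takes no time and is no camera call.
- workorder.sign_off(): hands the job in; it is judged then, once.
The state is a dict: "time": time; "joints": joint angles; "qvel": joint speeds; "joint_efforts": joint torques, N m; "tcp_pos": TCP position; "tcp_rot": TCP orientation; "wrist_force": force on the tool from outside, world axes, zero at the start; "moment": the same for the moment, N m; "opening": finger opening in m; "finger_force": force on a finger pad.
Only numpy, scipy, OpenCV 4.12 (cv2) and the standard library are available. Lean on these libraries where they do the work, as an engineer would, in place of code of your own. Each camera call takes 0.05 s, during which the arm holds its last target. There are 200 camera calls.

### The job

Put the operator's microphone boom together: take the square boom tube out of the open walnut compartment and slide it, turned-up lip first and window upward, along the square bar of the desk stand until the bar's spring button pops up through the window and the tube is home against the collar, then let go of it. Push slowly, gently and straight and do not ram the stand: the thumbscrew only holds against a light hand push. Leave the small parts in the compartment standing where they are.

Things in the scene. Friction and masses are not known exactly. Their poses are not given: they have to be found in the camera images.
- boom: loose square aluminium boom tube, 28 mm outside, 22 mm inside, 200 mm long, 0.15 to 0.28 kg. Origin: on its axis at mid-length (mass centre within 15 mm). +x runs along it to the open mouth at +100 mm, +z to the window side. A black cap ends it at -112 mm, a brass stud stands there to 34 mm above the axis. Lies on the slate, window up, mouth to the robot's left. Grip it across its flat sides.
- boom_mouth (a point): centre of the tube's open mouth, on its axis; axes as the tube's. The last 10 mm of the top wall turn up here as a lead-in lip for the button, to 19 mm above the axis. The inside is 22 mm square, so there is 1 mm play all round on the 20 mm bar.
- boom_window (a point): centre of the window in the tube's top wall (outer face, 14 mm above the axis), 60 mm back from the mouth; an opening 13 mm long, 12 mm wide. Axes as the tube's.
- stand: fixed desk stand: steel disc foot 130 mm wide, 16 mm high, post and black clamp head (44 mm along x, 40 mm wide, 98 mm above the desk). Origin: centre of the foot's underside. +x, towards the robot's right, is the way its bar sticks out of the head. The bar is held only by a thumbscrew: the stand must never get a push or knock above 35 N.
- stand_head (a point): point on the bar's axis inside the head, 80 mm above the desk; axes as the stand's. The 20 mm square bar runs level along +x. A 30 mm collar on it stops the tube: its face is at x = 35 to 80 mm, as last clamped (not reported). Out from this face: button 60 mm, rounded bar end (radius 4) 95 mm. Fitted, the tube's +x points against this +x and its mouth touches the collar.
- button (a joint): how far the 9 mm domed spring button on the bar's top is pressed in, m: 0 = out (top 15.5 mm above the bar's axis, 1.5 mm above a fitted tube), 0.003 to 0.0045 under the tube's wall. Spring 3 to 5 N. Riding over it takes a push of some 5 to 15 N on the move (less when stopped), sliding on 2 to 10 N; it pops into the window about 2 mm before the mouth meets the collar.
- well: the fixed walnut compartment, open at the top: 264 mm (x) by 364 mm (y) outside, walls 12 mm thick, 55 mm high; origin at the centre of its underside; the slate shelf inside is 12 mm above the desk. Its flap, hinged on the +x wall, is laid right back and slopes down to the desk behind it.
- crystal: brass crystal can on a black base, 34 x 16 x 34 mm (plus pins), upright on the slate in a corner of the compartment; origin at the centre of its underside. Leave it alone.
- rectifier: smoked glass rectifier tube, 37 mm thick, 80 mm tall, upright on its black base on the slate in a corner; origin at the centre of its underside. Leave it alone.
- bushing: white ribbed ceramic feedthrough bushing, 38 mm thick, 58 mm tall with its brass rod, upright on the slate in a corner; origin at the centre of its underside. Leave it alone.
- puller: small steel knob puller, 91 mm long, 42 mm wide, 10 mm high, lying along the compartment's y in a corner; origin near its middle on the underside. Leave it alone.
Things that resemble listed ones, but are neither listed nor needed, are in the scene too. There is more than one size of the boom; the one meant has the size given above. Of the things that look like the stand, the smaller one is meant.

How it is judged:
By the outcome, as a careful person would: the job done as asked, in the order asked, and still so for the second after the job is handed in, with the robot touching nothing.
It also fails if it takes over 72 s, if anything falls off the work surface, if the arm or the gripper's body presses on something with over 40 N, if the wrist force passes 120 N, or if a joint passes its speed limit or range.

## Working session

There is one attempt and no reset: what is moved stays moved. The work goes in short steps, Python scripts to look and compute and a tool call to move; the robot and the scene stay as the last step left them, time stands still between calls to the robot, and variables do not carry over. Pictures are saved under pics/ and viewed, at most 10 in all, crops included, and the job is handed in when it is done.

Besides the shell and the picture viewer there is one more tool, called by a JSON object that holds its "fn" and its "kwargs", one argument or row to a line. play_rows: Moves the arm, as the interface text tells. Shifts and turns lie within -1 to 1; 1 stands for 0.25 m of shift or pi rad of turn. Its arguments: {"type":"object","properties":{"series":{"type":"array","items":{"type":"object","properties":{"claw":{"type":"number"},"slide":{"type":"array","items":{"type":"number"}},"twist":{"type":"number"}}}},"squeeze":{"type":"number"}},"required":["series"]}

```bash
mkdir -p pics; python3 - <<'E'
from station import telemetry, cams, workorder, bot
import cv2,json
for n in("top","side"):
    cv2.imwrite(f"pics/{n}0.png",cams.snapshot(n)); m=cams.camera_model(n); print(n,{k:__import__('numpy').round(v,4).tolist() for k,v in m.items()})
s=telemetry.state();print(s)
E
```

```text
top {'mtx': [[402.4468, 0.0, 319.7198], [0.0, 402.4468, 195.2304], [0.0, 0.0, 1.0]], 'D': [-0.0755, 0.0, 0.0, 0.0, 0.0], 'R': [[-0.0014, -1.0, 0.0056], [-0.9975, 0.001, -0.0702], [0.0702, -0.0057, -0.9975]], 't': [-0.0108, 0.5818, 1.1858]}
side {'mtx': [[459.8135, 0.0, 321.3231], [0.0, 459.8135, 202.9667], [0.0, 0.0, 1.0]], 'D': [-0.0668, 0.0, 0.0, 0.0, 0.0], 'R': [[0.9285, -0.3712, -0.0119], [-0.1997, -0.4721, -0.8586], [0.3131, 0.7996, -0.5125]], 't': [-0.518, 0.1838, 1.1249]}
{'time': 0.1, 'joints': array([ 1.16542636e+00,  1.24390689e-01,  1.65151816e+00, -1.28568076e-05,
        1.36750883e+00, -8.25995865e-02]), 'qvel': array([ 0.00045748, -0.00303263, -0.00289708, -0.00108669,  0.0002098 ,
        0.00014604]), 'joint_efforts': array([ 9.49243004e-04, -4.18879259e+01, -3.61096251e+01,  7.76903448e-02,
        4.60910937e-02, -6.37439234e-05]), 'tcp_pos': array([0.20611425, 0.6162124 , 0.40365289]), 'tcp_rot': array([[-9.48361086e-01,  3.17191974e-01, -7.08142856e-04],
       [ 3.17192734e-01,  9.48359605e-01, -1.68208403e-03],
       [ 1.38030525e-04, -1.81984081e-03, -9.99998335e-01]]), 'wrist_force': array([-0.5307249 ,  0.2880211 , -0.33934117]), 'moment': array([ 0.00329556,  0.00788345, -0.03960703]), 'finger_force': 0.0, 'opening': 0.09522004859552995}
```

View pics/top0.png

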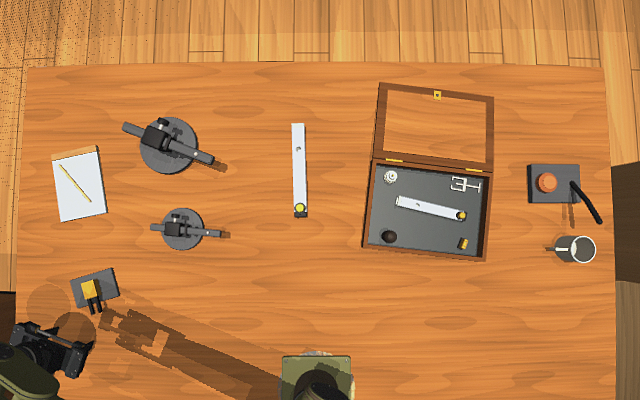

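View pics/side0.png

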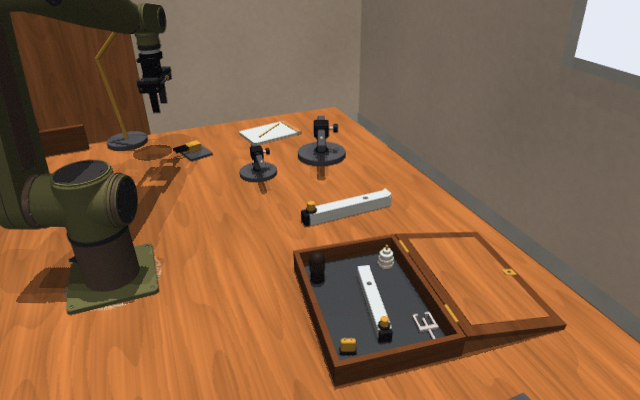

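The top view shows two tubes: one in the compartment, about (430,208), and one on the desk, about (299,170), which is longer. It also shows two stands: a small one at (183,229) and a large one at (168,145). I choose the tube in the compartment and the small stand, and check both in a close crop.

```bash
cat > h.py <<'E'
import numpy as np, cv2
from station import telemetry, cams, workorder, bot
def ray(n,uv):
    m=cams.camera_model(n); R=np.array(m["R"]);t=np.array(m["t"])
    p=cv2.undistortPoints(np.array(uv,float).reshape(-1,1,2),np.array(m["mtx"]),np.array(m["D"])).reshape(-1,2)
    d=np.c_[p,np.ones(len(p))]@R
    return -R.T@t,d
def plane(n,uv,z):
    c,d=ray(n,uv); return c+d*((z-c[2])/d[:,2])[:,None]
def proj(n,X):
    m=cams.camera_model(n)
    return cv2.projectPoints(np.array(X,float).reshape(-1,1,3),cv2.Rodrigues(np.array(m["R"]))[0],np.array(m["t"]),np.array(m["mtx"]),np.array(m["D"]))[0].reshape(-1,2)
def tri(uvt,uvs):
    (c1,d1),(c2,d2)=ray("top",uvt),ray("side",uvs); out=[]
    for a,b in zip(d1,d2):
        s=np.linalg.lstsq(np.c_[a,-b],c2-c1,rcond=None)[0]; p,q=c1+a*s[0],c2+b*s[1]; out.append(np.r_[(p+q)/2,np.linalg.norm(p-q)])
    return np.array(out)
def crop(im,x,y,w,h,k): return cv2.resize(im[y:y+h,x:x+w],None,fx=k,fy=k,interpolation=cv2.INTER_CUBIC)
E
python3 - <<'E'
from h import *
t=cv2.imread("pics/top0.png");s=cv2.imread("pics/side0.png")
a=np.hstack([crop(t,385,180,100,75,4),crop(t,140,195,100,75,4)])
b=np.hstack([crop(s,330,255,100,75,4),crop(s,225,125,100,75,4)])
cv2.imwrite("pics/c1.png",np.vstack([a,b]))
E
```

```text
(no output)
```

View pics/c1.png

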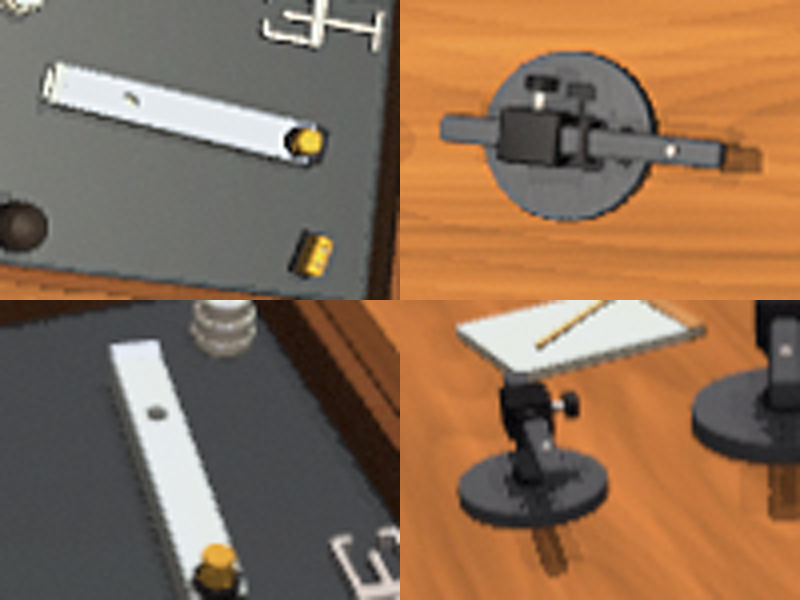

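The tube in the compartment has its lip at (397,201), window (417,204) and stud (461,215). The small stand has its button at (207,232) and bar end at (220,233). Now I measure them.

```bash
python3 - <<'E'
from h import *
np.set_printoptions(precision=4,suppress=True)
t=cv2.imread("pics/top0.png");hsv=cv2.cvtColor(t,cv2.COLOR_BGR2HSV)
print("cam",ray("top",[[0,0]])[0],ray("side",[[0,0]])[0])
f=lambda x,y,ox,oy:(ox+(x+.5)/4-.5,oy+(y+.5)/4-.5)
# tube
m=np.zeros(t.shape[:2],np.uint8);roi=(slice(185,230),slice(390,470))
m[roi]=((hsv[roi][...,2]>150)&(hsv[roi][...,1]<60))*255
n,l,st,c=cv2.connectedComponentsWithStats(m);k=1+np.argmax(st[1:,4]);print(st[k])
ct=max(cv2.findContours((l==k).astype(np.uint8),cv2.RETR_EXTERNAL,cv2.CHAIN_APPROX_NONE)[0],key=len)
r=cv2.minAreaRect(ct);print(r)
ys,xs=np.where(l==k);ok=(xs>402)&(xs<452)
# column centroids weighted by brightness, top face
cols=np.arange(403,452);cy=np.array([ys[xs==x].mean() for x in cols]);w=np.array([(xs==x).sum() for x in cols]);print(w)
P=plane("top",np.c_[cols,cy],.04);q=np.polyfit(P[:,1],P[:,0],1);print("tube x=a*y+b",q,"ang",np.arctan(q[0]))
print("window top",plane("top",[f(131,98,385,180)],.04), "side",tri([f(131,98,385,180)],[f(157,413-300,330,255)]))
print("lip top",plane("top",[f(50,83,385,180)],.045),"lip side",tri([f(50,83,385,180)],[f(136,348-300,330,255)]))
print("stud",tri([f(308,140,385,180)],[f(218,550-300,330,255)]),plane("top",[f(308,140,385,180)],.06))
# bar
roi=(slice(222,245),slice(190,226));s=hsv[roi]
g=(s[...,1]<90)
for y in range(222,245): print(y,''.join('#' if v else '.' for v in g[y-222]))
print("button",tri([f(271,150,140,195)],[f(146,146,225,125)]),plane("top",[f(271,150,140,195)],.0955))
print("barend",plane("top",[f(323,155,140,195)],.09))
print("head",plane("top",[f(100,110,140,195),f(160,110,140,195),f(160,162,140,195),f(100,165,140,195)],.098))
print("foot c",plane("top",[f(170,136,140,195)],.016), 'rear bar',plane("top",[f(41,127,140,195)],.09))
E
```

```text
cam [ 0.4971 -0.0046  1.2238] [ 0.1654 -1.0049  0.7282]
[396 195  65  25 631]
((427.5956726074219, 207.14630126953125), (64.77650451660156, 10.426939010620117), 13.79948616027832)
[10 11 10 11 10 10 10 11 11 10 10 11 11 10  9  8 10 10 10 10 11 10 10 10
 11 11 10 10 11 11 10 10 11 11 10 11 11 11 10 10 11 11 10 10 11 11 10 10
 11]
tube x=a*y+b [0.2433 0.6253] ang 0.2386706083706349
window top [[ 0.5537 -0.3006  0.04  ]] side [[ 0.5539 -0.3007  0.04    0.0004]]
lip top [[ 0.5647 -0.2393  0.045 ]] lip side [[ 0.5673 -0.2416  0.0387  0.005 ]]
stud [[ 0.5227 -0.4264  0.0603  0.002 ]] [[ 0.5218 -0.4261  0.06  ]]
222 ############........................
223 #############.......................
224 #############.......................
225 ##############......................
226 #############.......................
227 #############.......................
228 ##############......................
229 ###################.................
230 ##############################......
231 ###############################.....
232 ###############################.....
233 ###############################.....
234 ###############################.....
235 ###############################.....
236 ############...........#######......
237 ############........................
238 ###########.........................
239 ###########.........................
240 ##########..........................
241 #########...........................
242 #########...........................
243 ########............................
244 #######.............................
button [[0.4732 0.3052 0.0923 0.0005]] [[0.473  0.3044 0.0955]]
barend [[0.4695 0.2689 0.09  ]]
head [[0.5008 0.4261 0.098 ]
 [0.5009 0.3831 0.098 ]
 [0.4645 0.3824 0.098 ]
 [0.4622 0.4253 0.098 ]]
foot c [[0.4816 0.4033 0.016 ]] rear bar [[0.4886 0.4718 0.09  ]]
```

The button triangulates to z=0.092 against an expected 0.0955, and the window to 0.040 as expected. The sizes agree too. The tube's origin is about (0.543,-0.339), and its axis leans 0.2387 rad from +y. I'm moving over it now.

{"fn": "play_rows", "kwargs": {
  "series": [
    {"claw": 0, "slide": [0.337, -0.955, 0], "twist": -0.118},
    {"claw": 0, "slide": [0.337, -0.955, 0], "twist": -0.118},
    {"claw": 0, "slide": [0.337, -0.955, 0], "twist": -0.118},
    {"claw": 0, "slide": [0.337, -0.955, 0], "twist": -0.118},
    {"claw": 0, "slide": [0.337, -0.955, 0], "twist": -0.118},
    {"claw": 0, "slide": [0.337, -0.955, 0], "twist": -0.118},
    {"claw": 0, "slide": [0.337, -0.955, 0], "twist": -0.118},
    {"claw": 0, "slide": [0.337, -0.955, 0], "twist": -0.118}
  ]
}}

```text
time: 0.77
tcp_pos: [0.291, 0.3759, 0.4045]
tcp_rot: [[-0.767, 0.642, 0.0], [0.642, 0.767, 0.0], [0.0, 0.0, -1.0]]
wrist_force: [0.2, 0.8, -0.7]
opening: 0.0948
finger_force: 0.0
```

{"fn": "play_rows", "kwargs": {
  "series": [
    {"claw": 0, "slide": [0.337, -0.955, 0], "twist": -0.118},
    {"claw": 0, "slide": [0.337, -0.955, 0], "twist": -0.118},
    {"claw": 0, "slide": [0.337, -0.955, 0], "twist": -0.118},
    {"claw": 0, "slide": [0.337, -0.955, 0], "twist": -0.118},
    {"claw": 0, "slide": [0.337, -0.955, 0], "twist": -0.118},
    {"claw": 0, "slide": [0.337, -0.955, 0], "twist": -0.118},
    {"claw": 0, "slide": [0.337, -0.955, 0], "twist": -0.118},
    {"claw": 0, "slide": [0.337, -0.955, 0], "twist": -0.118}
  ]
}}

```text
time: 1.43
tcp_pos: [0.3756, 0.1379, 0.4048]
tcp_rot: [[-0.482, 0.876, -0.0], [0.876, 0.482, 0.001], [0.001, 0.0, -1.0]]
wrist_force: [-0.6, -0.2, -0.1]
opening: 0.0949
finger_force: 0.0
```

{"fn": "play_rows", "kwargs": {
  "series": [
    {"claw": 0, "slide": [0.337, -0.955, 0], "twist": -0.118},
    {"claw": 0, "slide": [0.337, -0.955, 0], "twist": -0.118},
    {"claw": 0, "slide": [0.337, -0.955, 0], "twist": -0.118},
    {"claw": 0, "slide": [0.337, -0.955, 0], "twist": -0.118},
    {"claw": 0, "slide": [0.337, -0.955, 0], "twist": -0.118},
    {"claw": 0, "slide": [0.337, -0.955, 0], "twist": -0.118},
    {"claw": 0, "slide": [0.337, -0.955, 0], "twist": -0.118},
    {"claw": 0, "slide": [0.337, -0.955, 0], "twist": -0.118}
  ]
}}

```text
time: 2.1
tcp_pos: [0.4603, -0.0996, 0.4042]
tcp_rot: [[-0.135, 0.991, -0.001], [0.991, 0.135, 0.001], [0.002, -0.001, -1.0]]
wrist_force: [-0.1, 0.5, -0.1]
opening: 0.0951
finger_force: 0.0
```

{"fn": "play_rows", "kwargs": {
  "series": [
    {"claw": 0, "slide": [0.337, -0.955, 0], "twist": -0.118},
    {"claw": 0, "slide": [0.337, -0.955, 0], "twist": -0.118},
    {"claw": 0, "slide": [0.337, -0.955, 0], "twist": -0.118},
    {"claw": 0, "slide": [0.337, -0.955, 0], "twist": -0.118},
    {"claw": 0, "slide": [0.337, -0.955, 0], "twist": -0.118},
    {"claw": 0, "slide": [0.337, -0.955, 0], "twist": -0.118},
    {"claw": 0, "slide": [0.337, -0.955, 0], "twist": -0.118},
    {"claw": 0, "slide": [0.337, -0.955, 0], "twist": -0.118},
    {"claw": 0, "slide": [0.337, -0.955, 0], "twist": -0.118},
    {"claw": 0, "slide": [0.337, -0.955, 0], "twist": -0.118}
  ]
}}

```text
time: 2.93
tcp_pos: [0.5439, -0.3358, 0.4048]
tcp_rot: [[0.23, 0.973, -0.0], [0.973, -0.23, 0.001], [0.001, -0.0, -1.0]]
wrist_force: [-0.4, -0.4, 0.0]
opening: 0.095
finger_force: 0.0
```

```bash
cat > st.py <<'E'
from h import *
np.set_printoptions(precision=4,suppress=True)
s=telemetry.state()
print("t",s["time"],"tcp",s["tcp_pos"],"yaw_y",np.arctan2(s["tcp_rot"][1,1],s["tcp_rot"][0,1]),"tilt",s["tcp_rot"][:2,2],"F",s["wrist_force"],"M",s["moment"],"op",s["opening"],s["finger_force"])
E
python3 st.py
```

```text
t 2.9333 tcp [ 0.5439 -0.3358  0.4048] yaw_y -0.23175529595520036 tilt [-0.0001  0.0008] F [-0.406  -0.4097  0.0326] M [-0.0835  0.0969 -0.0084] op 0.09495407450969025 0.0
```

{"fn": "play_rows", "kwargs": {
  "series": [
    {"claw": 0, "slide": [0, -0.01, -0.15], "twist": -0.002},
    {"claw": 0, "slide": [0, -0.01, -0.3], "twist": -0.002},
    {"claw": 0, "slide": [0, -0.01, -0.45], "twist": -0.002},
    {"claw": 0, "slide": [0, -0.01, -0.56], "twist": -0.002},
    {"claw": 0, "slide": [0, -0.01, -0.64], "twist": -0.002},
    {"claw": 0, "slide": [0, -0.01, -0.7], "twist": -0.002},
    {"claw": 0, "slide": [0, -0.01, -0.74], "twist": -0.002},
    {"claw": 0, "slide": [0, -0.01, -0.77], "twist": -0.002},
    {"claw": 0, "slide": [0, -0.01, -0.79], "twist": -0.002},
    {"claw": 0, "slide": [0, -0.01, -0.796], "twist": -0.002},
    {"claw": 0, "slide": [0, -0.01, -0.796], "twist": -0.002},
    {"claw": 0, "slide": [0, -0.01, -0.796], "twist": -0.002}
  ]
}}

```text
time: 3.93
tcp_pos: [0.5436, -0.3414, 0.207]
tcp_rot: [[0.239, 0.971, 0.002], [0.971, -0.239, -0.001], [-0.001, 0.002, -1.0]]
wrist_force: [-1.1, 0.1, -0.2]
opening: 0.0951
finger_force: 0.0
```

```bash
python3 st.py
```

```text
t 3.9333 tcp [ 0.5436 -0.3414  0.207 ] yaw_y -0.24119743407381403 tilt [ 0.0017 -0.0012] F [-1.0855  0.1096 -0.221 ] M [-0.1455  0.1166  0.0198] op 0.09512389187401125 0.0
```

{"fn": "play_rows", "kwargs": {
  "series": [
    {"claw": 0.5},
    {"claw": 0.55},
    {"claw": 0.6},
    {"claw": 0.65},
    {"claw": 0.7},
    {"claw": 0.8},
    {"claw": 0.9},
    {"claw": 1},
    {"claw": 1},
    {"claw": 1},
    {"claw": 1},
    {"claw": 1}
  ],
  "squeeze": 40
}}

```text
schema error: expected keys claw, slide, twist
```

```bash
python3 st.py
```

```text
t 3.9333 tcp [ 0.5436 -0.3414  0.207 ] yaw_y -0.24119743407381403 tilt [ 0.0017 -0.0012] F [-1.0855  0.1096 -0.221 ] M [-0.1455  0.1166  0.0198] op 0.09512389187401125 0.0
```

{"fn": "play_rows", "kwargs": {
  "series": [
    {"claw": 0.5, "slide": [0, 0, 0], "twist": 0},
    {"claw": 0.5, "slide": [0, 0, 0], "twist": 0},
    {"claw": 0.6, "slide": [0, 0, 0], "twist": 0},
    {"claw": 0.65, "slide": [0, 0, 0], "twist": 0},
    {"claw": 0.7, "slide": [0, 0, 0], "twist": 0},
    {"claw": 0.8, "slide": [0, 0, 0], "twist": 0},
    {"claw": 1, "slide": [0, 0, 0], "twist": 0},
    {"claw": 1, "slide": [0, 0, 0], "twist": 0},
    {"claw": 1, "slide": [0, 0, 0], "twist": 0},
    {"claw": 1, "slide": [0, 0, 0], "twist": 0},
    {"claw": 1, "slide": [0, 0, 0], "twist": 0},
    {"claw": 1, "slide": [0, 0, 0], "twist": 0}
  ],
  "squeeze": 40
}}

```text
time: 4.93
tcp_pos: [0.5432, -0.3411, 0.2058]
tcp_rot: [[0.239, 0.971, 0.0], [0.971, -0.239, -0.0], [0.0, 0.0, -1.0]]
wrist_force: [-0.5, 0.9, 0.1]
opening: 0.0276
finger_force: 40.0
```

```bash
python3 st.py
```

```text
t 4.9333 tcp [ 0.5432 -0.3411  0.2058] yaw_y -0.24114719970481713 tilt [ 0.0001 -0.    ] F [-0.533   0.906   0.1228] M [-0.0841  0.1206 -0.0052] op 0.027640564698886896 39.997664764523506
```

{"fn": "play_rows", "kwargs": {
  "series": [
    {"claw": 1, "slide": [0, 0, 0.03], "twist": 0},
    {"claw": 1, "slide": [0, 0, 0.08], "twist": 0},
    {"claw": 1, "slide": [0, 0, 0.16], "twist": 0},
    {"claw": 1, "slide": [0, 0, 0.26], "twist": 0},
    {"claw": 1, "slide": [0, 0, 0.36], "twist": 0},
    {"claw": 1, "slide": [0, 0, 0.44], "twist": 0},
    {"claw": 1, "slide": [0, 0, 0.48], "twist": 0},
    {"claw": 1, "slide": [0, 0, 0.48], "twist": 0},
    {"claw": 1, "slide": [0, 0, 0.48], "twist": 0},
    {"claw": 1, "slide": [0, 0, 0.48], "twist": 0}
  ]
}}

```text
time: 5.77
tcp_pos: [0.5427, -0.3407, 0.3239]
tcp_rot: [[0.239, 0.971, -0.002], [0.971, -0.239, 0.002], [0.001, -0.003, -1.0]]
wrist_force: [-0.7, -0.1, -2.5]
opening: 0.0281
finger_force: 40.0
```

{"fn": "play_rows", "kwargs": {
  "series": [
    {"claw": 1, "slide": [-0.01, 0.05, 0], "twist": 0.002},
    {"claw": 1, "slide": [-0.03, 0.15, 0], "twist": 0.005},
    {"claw": 1, "slide": [-0.05, 0.27, 0], "twist": 0.008},
    {"claw": 1, "slide": [-0.07, 0.4, 0], "twist": 0.011},
    {"claw": 1, "slide": [-0.1, 0.53, 0], "twist": 0.014},
    {"claw": 1, "slide": [-0.12, 0.66, 0], "twist": 0.017},
    {"claw": 1, "slide": [-0.14, 0.78, 0], "twist": 0.02},
    {"claw": 1, "slide": [-0.16, 0.88, 0], "twist": 0.023},
    {"claw": 1, "slide": [-0.17, 0.94, 0], "twist": 0.024},
    {"claw": 1, "slide": [-0.172, 0.943, 0], "twist": 0.024},
    {"claw": 1, "slide": [-0.172, 0.943, 0], "twist": 0.024}
  ]
}}

```text
time: 6.68
tcp_pos: [0.4995, -0.1041, 0.3245]
tcp_rot: [[0.163, 0.987, -0.002], [0.987, -0.163, 0.0], [0.0, -0.002, -1.0]]
wrist_force: [-0.3, -0.5, -2.8]
opening: 0.028
finger_force: 40.0
```

{"fn": "play_rows", "kwargs": {
  "series": [
    {"claw": 1, "slide": [-0.01, 0.05, 0], "twist": 0.002},
    {"claw": 1, "slide": [-0.03, 0.15, 0], "twist": 0.005},
    {"claw": 1, "slide": [-0.05, 0.27, 0], "twist": 0.008},
    {"claw": 1, "slide": [-0.07, 0.4, 0], "twist": 0.011},
    {"claw": 1, "slide": [-0.1, 0.53, 0], "twist": 0.014},
    {"claw": 1, "slide": [-0.12, 0.66, 0], "twist": 0.017},
    {"claw": 1, "slide": [-0.14, 0.78, 0], "twist": 0.02},
    {"claw": 1, "slide": [-0.16, 0.86, 0], "twist": 0.023},
    {"claw": 1, "slide": [-0.17, 0.91, 0], "twist": 0.0235},
    {"claw": 1, "slide": [-0.172, 0.93, 0], "twist": 0.0235},
    {"claw": 1, "slide": [-0.172, 0.943, -0.1], "twist": 0.0235},
    {"claw": 1, "slide": [-0.172, 0.943, -0.2], "twist": 0.0235},
    {"claw": 1, "slide": [-0.172, 0.943, -0.26], "twist": 0.0235},
    {"claw": 1, "slide": [-0.172, 0.943, -0.26], "twist": 0.0235},
    {"claw": 1, "slide": [-0.172, 0.943, -0.26], "twist": 0.0235},
    {"claw": 1, "slide": [-0.172, 0.943, -0.26], "twist": 0.0235}
  ]
}}

```text
time: 8.02
tcp_pos: [0.458, 0.13, 0.2619]
tcp_rot: [[0.093, 0.996, 0.002], [0.996, -0.093, 0.0], [0.0, 0.002, -1.0]]
wrist_force: [-0.6, -0.4, -2.3]
opening: 0.0276
finger_force: 40.0
```

```bash
python3 st.py; python3 - <<'E'
from h import *
t=cams.snapshot("top");s=cams.snapshot("side");cv2.imwrite("pics/t2.png",t);cv2.imwrite("pics/s2.png",s)
cv2.imwrite("pics/c2.png",np.vstack([crop(t,165,200,160,60,5),crop(s,190,100,160,60,5)]))
E
```

```text
t 8.0167 tcp [0.458  0.13   0.2619] yaw_y -0.09290132419760229 tilt [0.0016 0.0002] F [-0.6365 -0.3601 -2.2708] M [-0.035   0.0369 -0.0082] op 0.02761607679808253 39.99747186899185
```

View pics/c2.png

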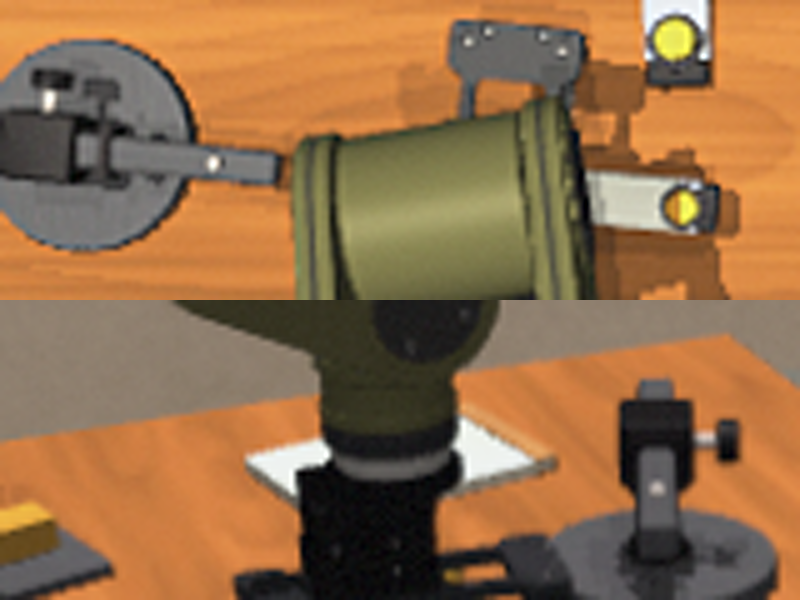

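The crop shows the bar, with the button at top pixel (207,232) and the bar end at (220,233). The tube's mouth is hidden under the wrist, but the tube's tail is visible at about (284-296,241). I compare the centrelines of bar and tail in the same picture.

```bash
python3 - <<'E'
from h import *
np.set_printoptions(precision=4,suppress=True)
def edges(img,c,y0,y1):
    s=cv2.cvtColor(img,cv2.COLOR_BGR2HSV)[...,1].astype(float)[:,c]
    ym=(y0+y1)//2; 
    def cross(step):
        y=ym
        hi=np.median([s[y0-3:y0].mean(),s[y1+1:y1+4].mean()]);lo=s[ym-1:ym+2].mean();th=(hi+lo)/2
        while s[y]<th: y+=step
        return y-step*(s[y]-th)/(s[y]-s[y-step])
    return cross(-1),cross(1)
def line(img,cols,y0,y1,zt,zb,name):
    E=np.array([edges(img,c,y0(c),y1(c)) for c in cols])
    lo=plane("top",np.c_[cols,E[:,1]],zt); up=plane("top",np.c_[cols,E[:,0]],zb)
    ql=np.polyfit(lo[:,1],lo[:,0],1);qu=np.polyfit(up[:,1],up[:,0],1)
    yr=lo[:,1].mean();q=(ql+qu)/2
    print(name,"lower",ql,"upper",qu,"width at mid",np.polyval(qu,yr)-np.polyval(ql,yr),"mid y",yr,"axis x",np.polyval(q,yr),"slope",q[0], 'resid',np.std(lo[:,0]-np.polyval(ql,lo[:,1])))
    return q
t0=cv2.imread("pics/top0.png");t2=cv2.imread("pics/t2.png")
b=lambda c:232+(c-207)*.1
for im in(t0,t2):
    q=line(im,np.r_[198:205,210:218],lambda c:int(round(b(c)))-6,lambda c:int(round(b(c)))+7,.09,.07,"bar")
    for y in(.2697,.3045,.13): print(" axis at y",y,np.polyval(q,y))
T=line(t2,np.arange(286,297),lambda c:240-8,lambda c:240+9,.0955,.068,"tube")
s=telemetry.state();p=s["tcp_pos"];Y=T@[0,1]
for y in(.045,.06): print("expected tube axis x at",y,p[0]+(y-p[1])*np.tan(.0929),"seen",np.polyval(T,y))
print(plane("top",[(301.1,241.1)],.0819+.034-.002), plane("top",[(308.4,241)],.09))
E
```

```text
bar lower [0.0078 0.4593] upper [0.44   0.3511] width at mid 0.02360463195206175 mid y 0.30490583784349706 axis x 0.47348316058867057 slope 0.22389218421384263 resid 0.003283808507795121
 axis at y 0.2697 0.4656008486568116
 axis at y 0.3045 0.47339229666745336
 axis at y 0.13 0.43432311052213785
bar lower [-0.0037  0.4627] upper [0.4344 0.3528] width at mid 0.023678093808554013 mid y 0.30490390191778866 axis x 0.4733984785808744 slope 0.21536279808820583 resid 0.0027870132956577904
 axis at y 0.2697 0.46581686776023673
 axis at y 0.3045 0.47331149313370624
 axis at y 0.13 0.43573068486731437
tube lower [0.0853 0.4309] upper [0.1091 0.4591] width at mid 0.02982387611651721 mid y 0.06922638333339344 axis x 0.45172683558660226 slope 0.09715701500342115 resid 0.0002659667984805255
expected tube axis x at 0.045 0.4501691506258181 seen 0.4493730724976011
expected tube axis x at 0.06 0.45156667333889927 seen 0.4508304277226524
[[0.4491 0.0403 0.1139]] [[0.4483 0.0208 0.09  ]]
```

```bash
python3 - <<'E'
from h import *
np.set_printoptions(precision=4,suppress=True,linewidth=150)
for f in("top0","t2"):
    s=cv2.cvtColor(cv2.imread(f"pics/{f}.png"),cv2.COLOR_BGR2HSV)[...,1].astype(float)
    cols=np.arange(206,219);E=[]
    for c in cols:
        k=s[222:244,c]; th=(np.r_[k[:4],k[-4:]].mean()+np.sort(k)[2])/2
        i=np.where(k<th)[0];a,b=i[0],i[-1]
        E.append((222+a-(th-k[a])/(k[a-1]-k[a]),222+b+(th-k[b])/(k[b+1]-k[b])))
    E=np.array(E)
    lo=plane("top",np.c_[cols,E[:,1]],.09);up=plane("top",np.c_[cols,E[:,0]],.07)
    ql=np.polyfit(lo[:,1],lo[:,0],1);qu=np.polyfit(up[:,1],up[:,0],1);q=(ql+qu)/2
    print(E.T.round(1),ql,qu,"width",np.polyval(qu-ql,.288),"axis",np.polyval(q,.288),q[0])
# bar rear stub+head sides: slope via long baseline
P=plane("top",[(150+.5*0,226.5)],.09);print(P)
E
```

```text
[[228.5 228.6 228.6 229.  229.1 229.3 229.5 229.6 229.5 229.5 229.6 229.5 229.7]
 [235.4 235.5 235.6 235.5 235.5 235.8 235.9 236.4 236.5 236.5 236.5 236.5 236.5]] [0.1068 0.4308] [0.095  0.4525] width 0.018315749688042185 axis 0.470712956213054 0.10088751076328357
[[228.5 228.6 228.6 229.  229.1 229.2 229.5 229.6 229.6 229.5 229.5 229.5 229.7]
 [235.4 235.5 235.6 235.5 235.5 235.9 235.9 236.4 236.5 236.5 236.4 236.5 236.5]] [0.1049 0.4313] [0.0953 0.4524] width 0.01831074024281581 axis 0.47071474428948434 0.10010129927992852
[[0.4883 0.4715 0.09  ]]
```

The tube tail reads about 0.8 mm low in x against the robot's own pose. With that bias removed, the bar axis passes x≈0.4715 at y=0.288 with slope 0.0945. I correct the tube's line, then approach to just before the bar's end.

{"fn": "play_rows", "kwargs": {
  "series": [
    {"claw": 1, "slide": [-0.005, 0, -0.008], "twist": -0.0005},
    {"claw": 1, "slide": [-0.005, 0, -0.008], "twist": -0.0005},
    {"claw": 1, "slide": [-0.005, 0, -0.008], "twist": -0.0005},
    {"claw": 1, "slide": [-0.0031, 0.02, -0.008], "twist": -0.0005},
    {"claw": 1, "slide": [-0.0012, 0.04, -0.008], "twist": -0.0005},
    {"claw": 1, "slide": [0.0007, 0.06, -0.008], "twist": -0.0005},
    {"claw": 1, "slide": [0.0025, 0.08, -0.008], "twist": -0.0005},
    {"claw": 1, "slide": [0.0044, 0.1, -0.008], "twist": -0.0005},
    {"claw": 1, "slide": [0.0044, 0.1, -0.008], "twist": -0.0005},
    {"claw": 1, "slide": [0.0044, 0.1, -0.008], "twist": -0.0005},
    {"claw": 1, "slide": [0.0044, 0.1, -0.008], "twist": -0.0005},
    {"claw": 1, "slide": [0.0044, 0.1, -0.008], "twist": -0.0005}
  ]
}}

```text
time: 9.12
tcp_pos: [0.4583, 0.1553, 0.2587]
tcp_rot: [[0.093, 0.996, -0.0], [0.996, -0.093, -0.0], [-0.0, -0.0, -1.0]]
wrist_force: [-0.3, 0.0, -3.6]
opening: 0.0274
finger_force: 40.0
```

```bash
python3 st.py; python3 - <<'E'
from h import *
t=cams.snapshot("top");s=cams.snapshot("side");cv2.imwrite("pics/t3.png",t);cv2.imwrite("pics/s3.png",s)
cv2.imwrite("pics/c3.png",np.vstack([crop(t,165,210,133,50,6),crop(s,215,110,133,50,6)]))
E
```

```text
t 9.1167 tcp [0.4583 0.1553 0.2587] yaw_y -0.09347387625296778 tilt [-0.0002 -0.0001] F [-0.3463  0.0381 -3.5557] M [-0.0094  0.0759 -0.0601] op 0.027357916176015778 39.99736860394478
```

View pics/c3.png

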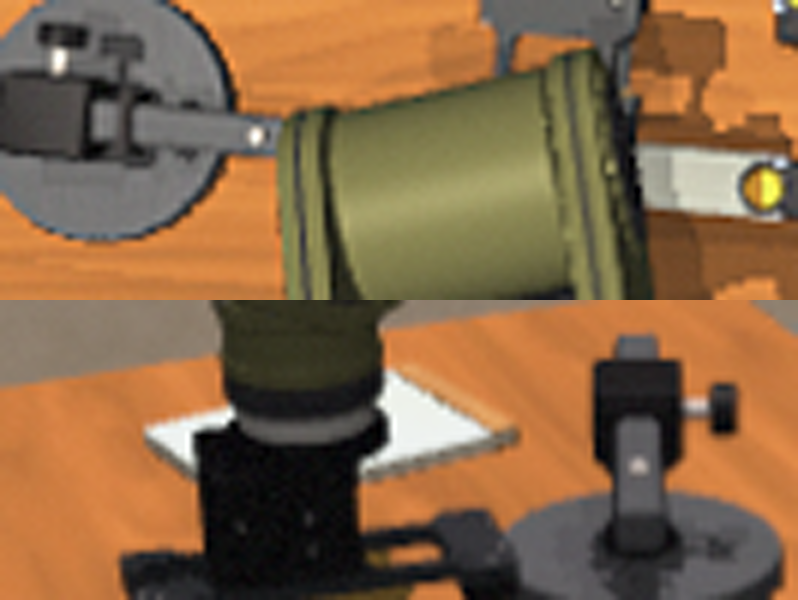

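The top view shows the bar running under the wrist, with the button at (207,232). Both views hide the mouth, so I go in slowly and watch the force.

{"fn": "play_rows", "kwargs": {
  "series": [
    {"claw": 1, "slide": [0.002, 0, 0.003], "twist": 0},
    {"claw": 1, "slide": [0.0025, 0.005, 0.003], "twist": 0},
    {"claw": 1, "slide": [0.003, 0.01, 0.003], "twist": 0},
    {"claw": 1, "slide": [0.0034, 0.015, 0.003], "twist": 0},
    {"claw": 1, "slide": [0.0039, 0.02, 0.003], "twist": 0},
    {"claw": 1, "slide": [0.0044, 0.025, 0.003], "twist": 0},
    {"claw": 1, "slide": [0.0049, 0.03, 0.003], "twist": 0},
    {"claw": 1, "slide": [0.0053, 0.035, 0.003], "twist": 0},
    {"claw": 1, "slide": [0.0058, 0.04, 0.003], "twist": 0},
    {"claw": 1, "slide": [0.0063, 0.045, 0.003], "twist": 0},
    {"claw": 1, "slide": [0.0067, 0.05, 0.003], "twist": 0},
    {"claw": 1, "slide": [0.0072, 0.055, 0.003], "twist": 0},
    {"claw": 1, "slide": [0.0077, 0.06, 0.003], "twist": 0}
  ]
}}

```text
time: 10.3
tcp_pos: [0.4602, 0.1705, 0.2595]
tcp_rot: [[0.093, 0.996, -0.0], [0.996, -0.093, -0.0], [-0.0, -0.0, -1.0]]
wrist_force: [-0.9, -0.4, -2.7]
opening: 0.0279
finger_force: 40.0
```

```bash
python3 st.py;python3 st.py
```

```text
t 10.3 tcp [0.4602 0.1705 0.2595] yaw_y -0.09347242586216556 tilt [-0. -0.] F [-0.9395 -0.423  -2.7375] M [-0.0849  0.0593  0.0046] op 0.027946286125616983 39.99758429825306
t 10.3 tcp [0.4602 0.1705 0.2595] yaw_y -0.09347242586216556 tilt [-0. -0.] F [-0.9395 -0.423  -2.7375] M [-0.0849  0.0593  0.0046] op 0.027946286125616983 39.99758429825306
```

{"fn": "play_rows", "kwargs": {
  "series": [
    {"claw": 1, "slide": [0.0005, 0.005, 0], "twist": 0},
    {"claw": 1, "slide": [0.0009, 0.01, 0], "twist": 0},
    {"claw": 1, "slide": [0.0014, 0.015, 0], "twist": 0},
    {"claw": 1, "slide": [0.0019, 0.02, 0], "twist": 0},
    {"claw": 1, "slide": [0.0024, 0.025, 0], "twist": 0},
    {"claw": 1, "slide": [0.0028, 0.03, 0], "twist": 0}
  ]
}}

```text
time: 10.8
tcp_pos: [0.461, 0.178, 0.2595]
tcp_rot: [[0.093, 0.996, 0.0], [0.996, -0.093, -0.0], [-0.0, 0.0, -1.0]]
wrist_force: [0.2, -0.6, -2.5]
opening: 0.0276
finger_force: 40.0
```

{"fn": "play_rows", "kwargs": {
  "series": [
    {"claw": 1, "slide": [0.0005, 0.005, 0], "twist": 0},
    {"claw": 1, "slide": [0.0009, 0.01, 0], "twist": 0},
    {"claw": 1, "slide": [0.0014, 0.015, 0], "twist": 0},
    {"claw": 1, "slide": [0.0019, 0.02, 0], "twist": 0}
  ]
}}

```text
time: 11.13
tcp_pos: [0.4614, 0.183, 0.2595]
tcp_rot: [[0.093, 0.996, -0.0], [0.996, -0.093, -0.0], [-0.0, -0.0, -1.0]]
wrist_force: [-0.1, 0.4, -2.2]
opening: 0.0276
finger_force: 40.0
```

```bash
python3 st.py
```

```text
t 11.1333 tcp [0.4614 0.183  0.2595] yaw_y -0.09348566890679454 tilt [-0.0001 -0.    ] F [-0.0732  0.4208 -2.1506] M [-0.0429  0.0309 -0.0129] op 0.02762060454324247 39.997362568974495
```

{"fn": "play_rows", "kwargs": {
  "series": [
    {"claw": 1, "slide": [0.0005, 0.005, 0], "twist": 0},
    {"claw": 1, "slide": [0.0009, 0.01, 0], "twist": 0},
    {"claw": 1, "slide": [0.0014, 0.015, 0], "twist": 0},
    {"claw": 1, "slide": [0.0019, 0.02, 0], "twist": 0},
    {"claw": 1, "slide": [0.0024, 0.025, 0], "twist": 0},
    {"claw": 1, "slide": [0.0028, 0.03, 0], "twist": 0},
    {"claw": 1, "slide": [0.0033, 0.035, 0], "twist": 0},
    {"claw": 1, "slide": [0.0038, 0.04, 0], "twist": 0},
    {"claw": 1, "slide": [0.0042, 0.045, 0], "twist": 0}
  ]
}}

```text
time: 11.88
tcp_pos: [0.4625, 0.1943, 0.2595]
tcp_rot: [[0.093, 0.996, -0.0], [0.996, -0.093, 0.0], [0.0, -0.0, -1.0]]
wrist_force: [-0.2, 0.4, -2.1]
opening: 0.0278
finger_force: 40.0
```

```bash
python3 st.py; python3 - <<'E'
from h import *
t=cams.snapshot("top");s=cams.snapshot("side");cv2.imwrite("pics/t4.png",t);cv2.imwrite("pics/s4.png",s)
cv2.imwrite("pics/c4.png",np.vstack([crop(t,165,210,133,50,6),crop(s,215,110,133,50,6)]))
E
```

```text
t 11.8833 tcp [0.4625 0.1943 0.2595] yaw_y -0.09351983492477015 tilt [-0.  0.] F [-0.1562  0.4062 -2.0705] M [-0.0633  0.0376  0.0292] op 0.02784823515974308 39.99735474586487
```

View pics/c4.png

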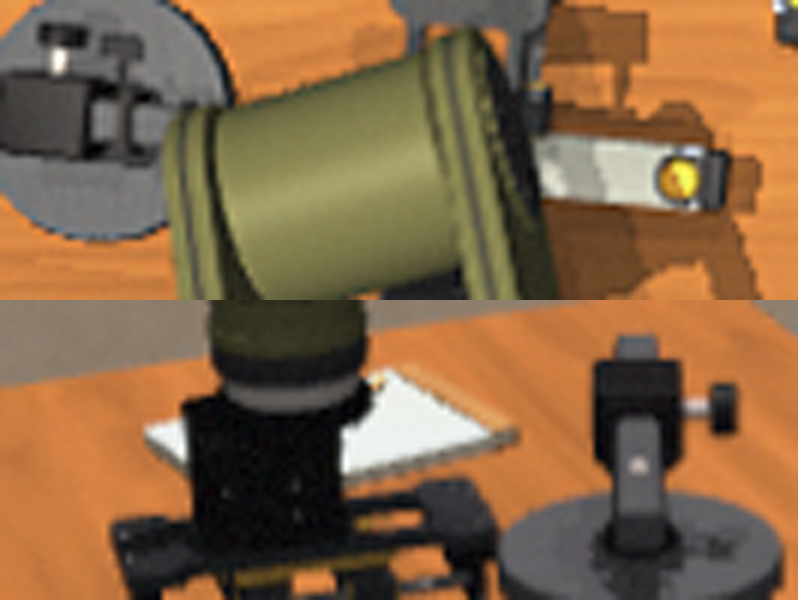

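The top view shows the tail in line with the bar, with the stud at (278,239). The stand visible in the side view at (321,185) is the large one; the small stand is hidden behind the gripper. The forces are clean, so I continue.

{"fn": "play_rows", "kwargs": {
  "series": [
    {"claw": 1, "slide": [0.0005, 0.005, 0], "twist": 0},
    {"claw": 1, "slide": [0.0009, 0.01, 0], "twist": 0},
    {"claw": 1, "slide": [0.0014, 0.015, 0], "twist": 0},
    {"claw": 1, "slide": [0.0019, 0.02, 0], "twist": 0},
    {"claw": 1, "slide": [0.0024, 0.025, 0], "twist": 0}
  ]
}}

```text
time: 12.4
tcp_pos: [0.4631, 0.2006, 0.2595]
tcp_rot: [[0.093, 0.996, 0.0], [0.996, -0.093, 0.0], [0.0, 0.0, -1.0]]
wrist_force: [0.7, -0.0, -2.2]
opening: 0.0276
finger_force: 40.0
```

{"fn": "play_rows", "kwargs": {
  "series": [
    {"claw": 1, "slide": [0.0005, 0.005, 0], "twist": 0},
    {"claw": 1, "slide": [0.0009, 0.01, 0], "twist": 0},
    {"claw": 1, "slide": [0.0014, 0.015, 0], "twist": 0}
  ]
}}

```text
time: 12.65
tcp_pos: [0.4634, 0.2043, 0.2595]
tcp_rot: [[0.093, 0.996, -0.0], [0.996, -0.093, -0.0], [-0.0, -0.0, -1.0]]
wrist_force: [-0.4, -0.7, -2.0]
opening: 0.0278
finger_force: 40.0
```

{"fn": "play_rows", "kwargs": {
  "series": [
    {"claw": 1, "slide": [0.0005, 0.005, 0], "twist": 0},
    {"claw": 1, "slide": [0.0009, 0.01, 0], "twist": 0},
    {"claw": 1, "slide": [0.0014, 0.015, 0], "twist": 0}
  ]
}}

```text
time: 12.9
tcp_pos: [0.4639, 0.2075, 0.2598]
tcp_rot: [[0.093, 0.996, 0.0], [0.996, -0.093, -0.002], [-0.002, 0.0, -1.0]]
wrist_force: [-0.9, -5.9, 1.2]
opening: 0.0277
finger_force: 40.0
```

The push of 5.9 N with the tool lifting slightly is the button riding under the lip, at the expected place.

{"fn": "play_rows", "kwargs": {
  "series": [
    {"claw": 1, "slide": [0.0003, 0.003, 0], "twist": 0},
    {"claw": 1, "slide": [0.0006, 0.006, 0], "twist": 0},
    {"claw": 1, "slide": [0.0009, 0.01, 0], "twist": 0},
    {"claw": 1, "slide": [0.0014, 0.015, 0], "twist": 0}
  ]
}}

```text
time: 13.23
tcp_pos: [0.4644, 0.2111, 0.26]
tcp_rot: [[0.093, 0.996, 0.0], [0.996, -0.093, -0.002], [-0.002, 0.001, -1.0]]
wrist_force: [-0.7, -5.1, 1.9]
opening: 0.0281
finger_force: 40.0
```

{"fn": "play_rows", "kwargs": {
  "series": [
    {"claw": 1, "slide": [0.0005, 0.005, 0], "twist": 0},
    {"claw": 1, "slide": [0.0009, 0.01, 0], "twist": 0},
    {"claw": 1, "slide": [0.0014, 0.015, 0], "twist": 0},
    {"claw": 1, "slide": [0.0019, 0.02, 0], "twist": 0}
  ]
}}

```text
time: 13.57
tcp_pos: [0.465, 0.2169, 0.2601]
tcp_rot: [[0.094, 0.996, 0.001], [0.996, -0.094, 0.001], [0.001, 0.001, -1.0]]
wrist_force: [0.5, -1.9, 2.2]
opening: 0.0275
finger_force: 40.0
```

```bash
python3 st.py
```

```text
t 13.5667 tcp [0.465  0.2169 0.2601] yaw_y -0.09373196942036001 tilt [0.0014 0.0007] F [ 0.5297 -1.9146  2.2437] M [-0.1603  0.1047 -0.0162] op 0.027538321050550138 39.99749444425106
```

{"fn": "play_rows", "kwargs": {
  "series": [
    {"claw": 1, "slide": [0.0005, 0.005, 0], "twist": 0},
    {"claw": 1, "slide": [0.0009, 0.01, 0], "twist": 0},
    {"claw": 1, "slide": [0.0014, 0.015, 0], "twist": 0},
    {"claw": 1, "slide": [0.0019, 0.02, 0], "twist": 0},
    {"claw": 1, "slide": [0.0024, 0.025, 0], "twist": 0},
    {"claw": 1, "slide": [0.0028, 0.03, 0], "twist": 0},
    {"claw": 1, "slide": [0.0033, 0.035, 0], "twist": 0},
    {"claw": 1, "slide": [0.0038, 0.04, 0], "twist": 0},
    {"claw": 1, "slide": [0.0042, 0.045, 0], "twist": 0},
    {"claw": 1, "slide": [0.0047, 0.05, 0], "twist": 0}
  ]
}}

```text
time: 14.4
tcp_pos: [0.4657, 0.2293, 0.2594]
tcp_rot: [[0.093, 0.996, -0.0], [0.996, -0.093, -0.0], [-0.0, -0.0, -1.0]]
wrist_force: [-0.0, -2.9, 2.2]
opening: 0.0274
finger_force: 40.0
```

{"fn": "play_rows", "kwargs": {
  "series": [
    {"claw": 1, "slide": [0.0005, 0.005, 0], "twist": 0},
    {"claw": 1, "slide": [0.0009, 0.01, 0], "twist": 0},
    {"claw": 1, "slide": [0.0014, 0.015, 0], "twist": 0},
    {"claw": 1, "slide": [0.0019, 0.02, 0], "twist": 0},
    {"claw": 1, "slide": [0.0024, 0.025, 0], "twist": 0},
    {"claw": 1, "slide": [0.0028, 0.03, 0], "twist": 0},
    {"claw": 1, "slide": [0.0033, 0.035, 0], "twist": 0},
    {"claw": 1, "slide": [0.0038, 0.04, 0], "twist": 0},
    {"claw": 1, "slide": [0.0042, 0.045, 0], "twist": 0},
    {"claw": 1, "slide": [0.0047, 0.05, 0], "twist": 0}
  ]
}}

```text
time: 15.23
tcp_pos: [0.467, 0.2418, 0.2595]
tcp_rot: [[0.093, 0.996, -0.0], [0.996, -0.093, -0.0], [-0.0, -0.0, -1.0]]
wrist_force: [-0.6, -4.2, 2.3]
opening: 0.0276
finger_force: 40.0
```

```bash
python3 st.py
```

```text
t 15.2333 tcp [0.467  0.2418 0.2595] yaw_y -0.09346363212989002 tilt [-0.     -0.0001] F [-0.6045 -4.2444  2.3313] M [-0.301   0.1011 -0.0139] op 0.027611219939988094 39.99755725264549
```

{"fn": "play_rows", "kwargs": {
  "series": [
    {"claw": 1, "slide": [0.0005, 0.005, 0], "twist": 0},
    {"claw": 1, "slide": [0.0009, 0.01, 0], "twist": 0},
    {"claw": 1, "slide": [0.0014, 0.015, 0], "twist": 0},
    {"claw": 1, "slide": [0.0019, 0.02, 0], "twist": 0},
    {"claw": 1, "slide": [0.0024, 0.025, 0], "twist": 0},
    {"claw": 1, "slide": [0.0028, 0.03, 0], "twist": 0},
    {"claw": 1, "slide": [0.0033, 0.035, 0], "twist": 0},
    {"claw": 1, "slide": [0.0038, 0.04, 0], "twist": 0},
    {"claw": 1, "slide": [0.0042, 0.045, 0], "twist": 0}
  ]
}}

```text
time: 15.98
tcp_pos: [0.468, 0.253, 0.2595]
tcp_rot: [[0.093, 0.996, -0.0], [0.996, -0.093, -0.0], [-0.0, -0.0, -1.0]]
wrist_force: [-0.3, -0.8, 2.6]
opening: 0.0279
finger_force: 40.0
```

{"fn": "play_rows", "kwargs": {
  "series": [
    {"claw": 1, "slide": [0.0003, 0.003, 0], "twist": 0},
    {"claw": 1, "slide": [0.0006, 0.006, 0], "twist": 0},
    {"claw": 1, "slide": [0.0009, 0.009, 0], "twist": 0},
    {"claw": 1, "slide": [0.0011, 0.012, 0], "twist": 0}
  ]
}}

```text
time: 16.32
tcp_pos: [0.4683, 0.256, 0.2595]
tcp_rot: [[0.093, 0.996, 0.0], [0.996, -0.093, 0.0], [0.0, 0.0, -1.0]]
wrist_force: [-1.0, -2.1, 2.0]
opening: 0.028
finger_force: 40.0
```

{"fn": "play_rows", "kwargs": {
  "series": [
    {"claw": 1, "slide": [0.0003, 0.003, 0], "twist": 0},
    {"claw": 1, "slide": [0.0006, 0.006, 0], "twist": 0},
    {"claw": 1, "slide": [0.0008, 0.008, 0], "twist": 0}
  ]
}}

```text
time: 16.57
tcp_pos: [0.4685, 0.2582, 0.2596]
tcp_rot: [[0.093, 0.996, 0.0], [0.996, -0.093, 0.001], [0.001, 0.0, -1.0]]
wrist_force: [0.4, -0.3, 2.6]
opening: 0.0279
finger_force: 40.0
```

{"fn": "play_rows", "kwargs": {
  "series": [
    {"claw": 1, "slide": [0.0003, 0.003, 0], "twist": 0},
    {"claw": 1, "slide": [0.0006, 0.006, 0], "twist": 0}
  ]
}}

```text
time: 16.73
tcp_pos: [0.4687, 0.2598, 0.2596]
tcp_rot: [[0.094, 0.996, 0.0], [0.996, -0.094, 0.001], [0.001, 0.0, -1.0]]
wrist_force: [-0.0, 0.8, 0.8]
opening: 0.0281
finger_force: 40.0
```

{"fn": "play_rows", "kwargs": {
  "series": [
    {"claw": 1, "slide": [0.0003, 0.003, 0], "twist": 0},
    {"claw": 1, "slide": [0.0006, 0.006, 0], "twist": 0}
  ]
}}

```text
time: 16.9
tcp_pos: [0.4686, 0.2612, 0.2591]
tcp_rot: [[0.093, 0.996, -0.0], [0.996, -0.093, 0.001], [0.001, -0.0, -1.0]]
wrist_force: [1.7, 2.6, -2.4]
opening: 0.0275
finger_force: 40.0
```

{"fn": "play_rows", "kwargs": {
  "series": [
    {"claw": 1, "slide": [0.0002, 0.002, 0], "twist": 0},
    {"claw": 1, "slide": [0.0004, 0.004, 0], "twist": 0}
  ]
}}

```text
time: 17.07
tcp_pos: [0.4686, 0.2618, 0.2589]
tcp_rot: [[0.093, 0.996, -0.001], [0.996, -0.093, -0.001], [-0.001, -0.001, -1.0]]
wrist_force: [1.3, 0.2, -2.9]
opening: 0.0278
finger_force: 40.0
```

Fz dropped from +2.6 to -2.4 N at y≈0.2605, which means the button has popped. About 2 mm is left to the collar, so I creep.

{"fn": "play_rows", "kwargs": {
  "series": [
    {"claw": 1, "slide": [0.0001, 0.001, 0], "twist": 0},
    {"claw": 1, "slide": [0.0002, 0.002, 0], "twist": 0}
  ]
}}

```text
time: 17.23
tcp_pos: [0.4686, 0.2621, 0.2588]
tcp_rot: [[0.093, 0.996, -0.002], [0.996, -0.093, -0.001], [-0.001, -0.001, -1.0]]
wrist_force: [0.4, -0.2, -2.3]
opening: 0.0278
finger_force: 40.0
```

{"fn": "play_rows", "kwargs": {
  "series": [
    {"claw": 1, "slide": [0.0001, 0.001, 0], "twist": 0},
    {"claw": 1, "slide": [0.0002, 0.002, 0], "twist": 0}
  ]
}}

```text
time: 17.4
tcp_pos: [0.4688, 0.2627, 0.2591]
tcp_rot: [[0.093, 0.996, -0.001], [0.996, -0.093, -0.001], [-0.001, -0.001, -1.0]]
wrist_force: [-0.6, 1.2, -2.8]
opening: 0.028
finger_force: 40.0
```

{"fn": "play_rows", "kwargs": {
  "series": [
    {"claw": 1, "slide": [0.0001, 0.001, 0], "twist": 0},
    {"claw": 1, "slide": [0.0002, 0.002, 0], "twist": 0}
  ]
}}

```text
time: 17.57
tcp_pos: [0.469, 0.2633, 0.2594]
tcp_rot: [[0.093, 0.996, -0.0], [0.996, -0.093, -0.0], [-0.0, -0.0, -1.0]]
wrist_force: [-0.5, -0.6, -2.4]
opening: 0.0276
finger_force: 40.0
```

{"fn": "play_rows", "kwargs": {
  "series": [
    {"claw": 1, "slide": [0.0001, 0.001, 0], "twist": 0},
    {"claw": 1, "slide": [0.0002, 0.002, 0], "twist": 0}
  ]
}}

```text
time: 17.73
tcp_pos: [0.469, 0.2639, 0.2595]
tcp_rot: [[0.093, 0.996, -0.0], [0.996, -0.093, -0.0], [-0.0, -0.0, -1.0]]
wrist_force: [-1.1, -0.7, -3.0]
opening: 0.0278
finger_force: 40.0
```

{"fn": "play_rows", "kwargs": {
  "series": [
    {"claw": 1, "slide": [0.0001, 0.001, 0], "twist": 0},
    {"claw": 1, "slide": [0.0002, 0.002, 0], "twist": 0}
  ]
}}

```text
time: 17.9
tcp_pos: [0.4691, 0.2641, 0.2595]
tcp_rot: [[0.093, 0.996, -0.0], [0.996, -0.093, -0.001], [-0.002, -0.0, -1.0]]
wrist_force: [-0.2, -4.1, -1.4]
opening: 0.0276
finger_force: 40.0
```

{"fn": "play_rows", "kwargs": {
  "series": [
    {"claw": 1, "slide": [0.0001, 0.001, 0], "twist": 0},
    {"claw": 1, "slide": [0.0001, 0.001, 0], "twist": 0}
  ]
}}

```text
time: 18.07
tcp_pos: [0.4691, 0.2642, 0.2595]
tcp_rot: [[0.093, 0.996, -0.001], [0.996, -0.093, -0.002], [-0.002, -0.0, -1.0]]
wrist_force: [-0.5, -5.5, -1.3]
opening: 0.0276
finger_force: 40.0
```

It stops at the collar with a rising push of 5.5 N. One more small nudge, then I release gently.

{"fn": "play_rows", "kwargs": {
  "series": [
    {"claw": 1, "slide": [0.0001, 0.001, 0], "twist": 0},
    {"claw": 1, "slide": [0.0001, 0.001, 0], "twist": 0},
    {"claw": 1, "slide": [0.0001, 0.001, 0], "twist": 0}
  ]
}}

```text
time: 18.32
tcp_pos: [0.4692, 0.2642, 0.2595]
tcp_rot: [[0.093, 0.996, -0.001], [0.996, -0.093, -0.002], [-0.002, -0.0, -1.0]]
wrist_force: [-2.1, -6.5, -0.1]
opening: 0.0279
finger_force: 40.0
```

{"fn": "play_rows", "kwargs": {
  "series": [
    {"claw": 0.68, "slide": [0, 0, 0], "twist": 0},
    {"claw": 0.66, "slide": [0, 0, 0], "twist": 0},
    {"claw": 0.64, "slide": [0, 0, 0], "twist": 0},
    {"claw": 0.6, "slide": [0, 0, 0], "twist": 0},
    {"claw": 0.5, "slide": [0, 0, 0], "twist": 0},
    {"claw": 0.4, "slide": [0, 0, 0], "twist": 0},
    {"claw": 0.4, "slide": [0, 0, 0], "twist": 0},
    {"claw": 0.4, "slide": [0, 0, 0], "twist": 0}
  ],
  "squeeze": 5
}}

```text
time: 18.98
tcp_pos: [0.4692, 0.265, 0.2595]
tcp_rot: [[0.093, 0.996, 0.0], [0.996, -0.093, 0.0], [0.0, 0.0, -1.0]]
wrist_force: [-0.7, -0.5, -0.0]
opening: 0.0558
finger_force: 0.0
```

{"fn": "play_rows", "kwargs": {
  "series": [
    {"claw": 0.4, "slide": [0, 0, 0.05], "twist": 0},
    {"claw": 0.4, "slide": [0, 0, 0.12], "twist": 0},
    {"claw": 0.4, "slide": [0, 0, 0.2], "twist": 0},
    {"claw": 0.4, "slide": [0, 0, 0.3], "twist": 0},
    {"claw": 0.4, "slide": [0, 0, 0.4], "twist": 0},
    {"claw": 0.4, "slide": [0, 0, 0.5], "twist": 0},
    {"claw": 0.4, "slide": [0, -0.15, 0.5], "twist": 0},
    {"claw": 0.4, "slide": [0, -0.3, 0.5], "twist": 0},
    {"claw": 0.4, "slide": [0, -0.45, 0.5], "twist": 0},
    {"claw": 0.4, "slide": [0, -0.6, 0.5], "twist": 0},
    {"claw": 0.4, "slide": [0, -0.75, 0.5], "twist": 0},
    {"claw": 0.4, "slide": [0, -0.9, 0.5], "twist": 0},
    {"claw": 0.4, "slide": [0, -1, 0.5], "twist": 0},
    {"claw": 0.4, "slide": [0, -1, 0.5], "twist": 0}
  ]
}}

```text
time: 20.15
tcp_pos: [0.469, 0.0116, 0.3857]
tcp_rot: [[0.098, 0.995, 0.001], [0.995, -0.098, -0.002], [-0.001, 0.002, -1.0]]
wrist_force: [0.4, 0.9, -0.0]
opening: 0.0569
finger_force: 0.0
```

```bash
python3 st.py; python3 - <<'E'
from h import *
t=cams.snapshot("top");s=cams.snapshot("side");cv2.imwrite("pics/t5.png",t);cv2.imwrite("pics/s5.png",s)
cv2.imwrite("pics/c5.png",np.vstack([crop(t,150,205,133,50,6),crop(s,215,120,133,50,6)]))
E
```

```text
t 20.15 tcp [0.469  0.0116 0.3857] yaw_y -0.09859513248698576 tilt [ 0.0015 -0.0016] F [ 0.3889  0.9493 -0.032 ] M [-0.0793  0.0602 -0.0015] op 0.05691471250464499 0.0
```

View pics/c5.png

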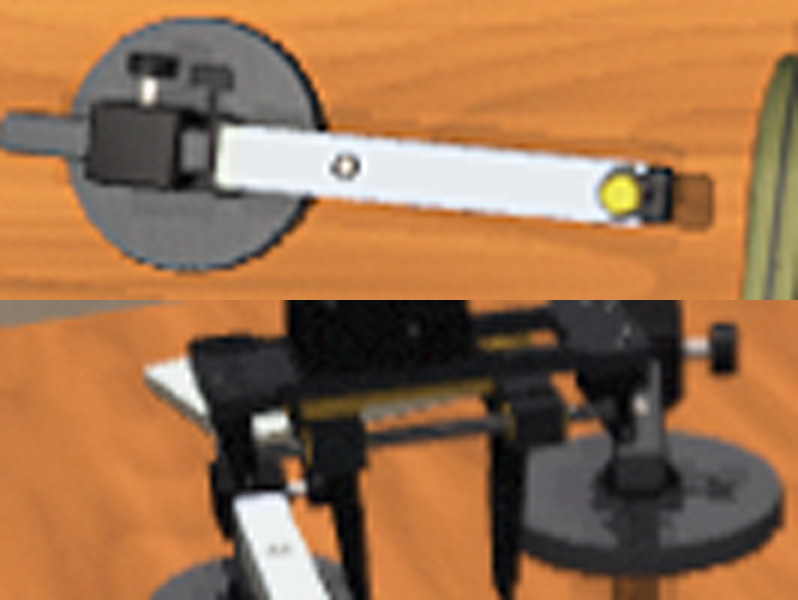

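The button's bright dome sits in the window at top pixel (207,232) and the mouth is against the collar at (187,231). The gripper is clear, so I hand in the job.

```bash
python3 -c "
from station import workorder; print(workorder.sign_off())"
```

```text
the job is handed in; nothing more can be done
None
```

The boom tube is on the small stand's bar, home against the collar with the button up through the window, and the gripper has let go; I handed the job in at about 20 s, with pushes of no more than about 7 N in the readings.

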